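# Slide a specimen tray over the step onto the viewing stage

## Robot

A 6-joint arm with a two-finger parallel gripper is mounted at the origin on the work surface. World frame = base frame: x ahead of the robot, y to its left, z up, the work surface at z = 0. Lengths are in m, angles in rad, forces in N, time in s.
With the tool pointing down it reaches from about 0.3 to 0.875 m from the base axis. Payload 6.4 kg.
Tool frame: the origin (TCP) lies at the very end of the fingers, on their centre line; the grasp point (between the pads) lies 19 mm behind it; z points along the fingers, y is the line along which they close (so a half turn about z gives the same grasp; the last joint's range is limited). The gripper opens to 85 mm and grips with 20 to 120 N. Pads are 22 mm wide; open, the fingers measure 114 mm over their backs; the gripper's body (76 mm by 85 mm) begins 54 mm behind the grasp point. The pads swing forward as they close: fully open they stand 13 mm farther back than shut.
Start: joints at [-1.544, 0.181, 1.607, -0, 1.354, -0.206], TCP at [0.133, -0.559, 0.231] pointing down, gripper open.
Joint ranges: [-2.99, 2.99], [-0.89, 2.07], [0.3, 2.58], [-1.14, 4.28], [0, 2.63], [-3.12, 3.12]. Speed limits (rad/s): [2.57, 2.57, 3.01, 3.14, 3.14, 3.14].

## Interface

Orientations are given as a unit quaternion [w, x, y, z].
In Python, from bench import ctrl gives the robot as it stands.
- The arm moves only by the tool jog_arm, never from a script. Its argument "series" is a list that holds one entry, the list of rows, each a list of 7 numbers: the shift along the tool's x, y, z in mm, then the turn, a rotation vector about the tool's x, y, z in rad, then the finger opening in mm, from 0 to 85.4. In form: [[[tx, ty, tz, rx, ry, rz, gripper], ...]]. A call has exactly 10 rows; each row shifts and turns the commanded pose from where the row before left it, along the tool's axes as they then stand; what a row does not reach is not made up. A row lasts 1/10 s, in which the tool goes at most 50 mm and 8.59 degrees, less where a joint would pass 70% of its speed; a pose out of reach is approached as far as the arm can. A call with a gripper value outside its range is refused whole. The fingers move at their own pace and stop on an object; the grip force is fixed at half the most. Time passes only in rows, so rows that do not move let the fingers close, or fill a call up. It gives the time, the measured TCP pose, the force, the opening and the grip force at its end, in the units of the state.
- ctrl.get_obs(): the state, without advancing time (a new reading comes with each control period).
- ctrl.camera(name): name is "scene" or "side" or "wrist"; returns a dict with "frame" (420x560x3 uint8, blue, green, red), "z_map" (420x560 float32, m along the optical axis (not along the pixel's ray), 0 where there is no reading), "fx", "fy", "cx", "cy" (pixels), "xyz" and "rotation" of the camera in the world. Camera axes: x right, y down, z forward; pixel columns grow to the right and rows downward; lengths in m; the calibration is good to about 2 mm. The wrist camera is an equidistant fisheye: a pixel r from the principal point sees the ray r / f radians off the axis. A picture is of the moment at which its call begins.
- ctrl.hand_in(): hands the job in; it is judged then, once.
The state is a dict: "time_s": time; "q": joint angles; "dq": joint speeds; "joint_efforts": joint torques, N m; "eef_pos": TCP position; "eef_rot": TCP orientation; "wrist_force": force on the tool from outside, world axes, zero at the start; "torque": the same for the moment, N m; "opening": opening from 0.0 (shut) to 1.0 (fully open); "grasp_force": force on a finger pad.
Only numpy, scipy, OpenCV 4.12 (cv2) and the standard library are available. Lean on these libraries where they do the work, as an engineer would, in place of code of your own. Each camera call takes 0.05 s, during which the arm holds its last target. There are 200 camera calls.

## Task

Slide the wooden specimen tray by its steel handle from the wooden loading board up onto the slightly higher grey viewing stage: ease its nose over the step, keeping the tail on the board until the nose rests on the stage, and do not carry the tray or let it catch. Then slide it straight on along the middle of the stage, gently, against the red sprung stop pad until the pad is pressed in about halfway (5 mm), and leave the tray flat on the stage there, pad still pressed in, with nothing touching it. Keep the amber jar standing in the tray and leave the other things on the desk alone.

Things in the scene. Friction and masses are not known exactly. Their poses are not given: they have to be found in the camera images.
- stage: Grey viewing stage, a fixed plate 270 long x 170 wide, top face 26 above the desk, yellow line along its loading edge. Origin: middle of the loading edge, on the top face. x: the slide direction, from the edge along the stage; z up. The stage top is 2 to 6 mm higher than the board (differs each time; a square, hard step).
- far_end (a point): Middle of the stage's far edge, on its top face: stage frame (270, 0, 0) mm. Before it an aluminium stop block, 26 high, is set on the stage's centre line, with a red pad (50 wide, from 4 to 18 above the stage) facing the tray. The free pad face stands somewhere between x = 168 and x = 198 mm of the stage frame, differing each time: not measured, find it by feel.
- board: Pale wooden loading board, fixed, 240 long x 170 wide, 20 to 24 high, in line with the stage, 3 mm gap between them. Origin: middle of the edge beside the stage, on the top face; the board lies towards -x; axes parallel to the stage's.
- tray: Loose wooden tray 160 long (x) x 110 wide (y), floor 4 thick, rim 18 high, 0.4 to 0.65 kg, with a card box and fossil fixed in it. Origin: centre of the underside; x points to the nose (the end that goes first), z up. It starts on the board, nose 15 to 45 before the stage's edge, up to 0.12 rad askew and 10 off the centre line.
- nose (a point): Middle of the tray's bottom front edge: tray frame (80, 0, 0) mm.
- tail (a point): Middle of the tray's bottom rear edge: tray frame (-80, 0, 0) mm.
- handle (a point): Centre of the tray's steel handle bar: tray frame (35, 0, 42) mm. The bar is round, 12 in diameter, lies along the tray's y, 86 long between two flat uprights at y = +-46 (12 x 6 mm) that reach 48 above the underside. Free space before and behind the bar. Gripped lightly across the bar, the tray swings about it.
- pad (a joint): How far the red pad is pressed in, in m: 0 free, travel 0.010 towards the stage's +x, spring 600 N/m from zero plus about 1 N of friction in its guide (about 4 N to press it 5 mm). It springs back if the tray is drawn away; the tray's own friction on the stage keeps it pressed.
- jar: Amber glass jar, diameter 30, 46 tall, 70 g, black cap, standing loose on the tray floor near the tail. Origin: centre of its underside; z along its axis.
- box: White card box 90 x 70 x 22 with a grey rock, on the desk on the robot's side: leave alone. Origin: centre of its underside.
- bottle: White plastic bottle, diameter 44, 110 tall, on the desk beyond the work: leave alone. Origin: centre of its underside.
- loupe: Black hand lens, disc of diameter 52 x 12 high with a 75 mm handle, on the desk beyond the work: leave alone. Origin: under the lens.
Not all that is in view belongs to the job. Leave any purple look-alike of the jar alone.

How it is judged:
On the way:
1. the tray bridges the step: its nose is at least 10 mm past the stage's edge and the tray rests on the stage while its tail still rests on the board (x of nose in the frame of stage above 0.01 m and contact force between tray and stage above 0.2 N and contact force between tray and board above 0.2 N), for 0.2 s.
At the end, for the whole second after the job is handed in: The tray lies flat on the stage (both ends within 2 mm of its top), wholly past the loading edge, within 20 mm of the centre line and 0.15 rad of straight, its nose holding the stop pad pressed in by 2.5 to 8 mm; the jar stands upright in the tray; everything is released and at rest (value of joint pad between 0.0025 and 0.008 m and x of tail in the frame of stage above 0 m and y of tray in the frame of stage between -0.02 and 0.02 m and z of tail in the frame of stage between -0.002 and 0.002 m and z of nose in the frame of stage below 0.002 m and angle between the x axis of tray and the x axis of stage, either way round below 0.15 rad and angle between jar's own z axis and vertical below 0.1 rad and z of jar in the frame of tray between 0.001 and 0.008 m and horizontal distance between jar and tray below 0.09 m and linear speed of tray below 0.01 m/s and linear speed of jar below 0.02 m/s); the robot touches nothing.
It fails at once if the tray rammed, caught or pressed against the stage, its step or the board (over 18 N) (contact force between tray and stage above 18 N or contact force between tray and board above 18 N).
It fails at once if the pad driven to the end of its travel (over 9 mm) (value of joint pad above 0.009 m).
It fails at once if the tray tipped more than 15 degrees, or carried (its tail more than 15 mm over the stage) (angle between tray's own z axis and vertical above 0.26 rad or z of tail in the frame of stage above 0.015 m).
It fails at once if the jar tipped over (angle between jar's own z axis and vertical above 0.5 rad).
It fails at once if another thing on the desk disturbed (moved over 20 mm) (distance of any of box, bottle, loupe from where it was at the start of the episode above 0.02 m).
It also fails if it takes over 72 s, if anything falls off the work surface, if the arm or the gripper's body presses on something with over 40 N, if the wrist force passes 120 N, or if a joint passes its speed limit or range.

## Working session

There is one attempt and no reset: what is moved stays moved. The work goes in short steps, Python scripts to look and compute and a tool call to move; the robot and the scene stay as the last step left them, time stands still between calls to the robot, and variables do not carry over. Pictures are saved under pics/ and viewed, at most 10 in all, crops included, and the job is handed in when it is done.

Besides the shell and the picture viewer there is one more tool, called after "Call:" as name(argument=value, ...), one argument or row to a line, values as JSON. jog_arm: Moves the arm, as the interface text tells. Its arguments: {"type":"object","properties":{"series":{"type":"array"}},"required":["series"]}

```bash
ls; mkdir -p pics; python3 - <<'E'
from bench import ctrl
import cv2,numpy as np
o=ctrl.get_obs();print(o)
for n in("scene","side"):
    c=ctrl.camera(n);cv2.imwrite(f"pics/{n}0.png",c["frame"]);np.savez(f"{n}0.npz",**c)
    print(n,c["fx"],c["cx"],c["cy"],c["xyz"],c["rotation"])
E
```

```text
pics
{'time_s': 0.0, 'q': array([-1.54432895e+00,  1.81543227e-01,  1.60796806e+00, -1.28787155e-05,
        1.35380670e+00, -2.06308061e-01]), 'dq': array([ 0.00156956, -0.00021029,  0.00144793, -0.00119592,  0.00016036,
       -0.00141287]), 'joint_efforts': array([ 3.68288547e-04, -4.44869792e+01, -3.51337767e+01, -3.10582664e-04,
        8.97715014e-03, -1.78892549e-06]), 'eef_pos': array([ 0.13263447, -0.55894317,  0.23040223]), 'eef_rot': array([-8.59747088e-04,  9.93234061e-01,  1.16126467e-01,  7.12051340e-05]), 'wrist_force': array([ 0.09637811, -0.05530901, -0.11251051]), 'torque': array([-0.05819177, -0.00099515,  0.05388543]), 'grasp_force': 0.0, 'opening': 1.000399372906069}
scene 432.5941461635375 276.87585129908666 207.8805757853144 [ 1.26075322 -0.21787321  0.62890443] [-0.34911257  0.70560185  0.55842724 -0.26154437]
side 427.6341483813856 279.060267079225 208.83352036386 [ 0.52600099 -0.72681362  0.66341417] [-0.4230869   0.90491552 -0.04279854  0.01713654]
```

View pics/scene0.png

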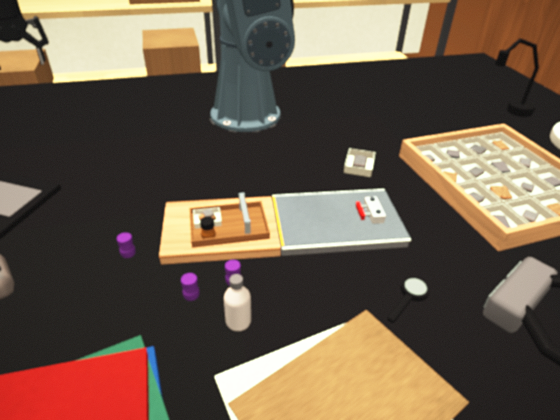

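View pics/side0.png

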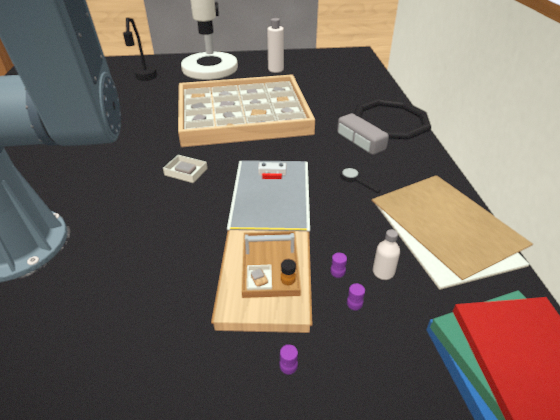

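The scene view shows the tray on the board (about px 190-268, 198-243), the stage to its right (275-408, 190-250), the red pad at (361,210) and the handle at (245,212). In the side view the stage is above (233-310, 160-230), the handle is at (270,238), the jar at (288,270) and the pad at (272,176).

```bash
cat > h.py <<'E'
import numpy as np,cv2
from scipy.spatial.transform import Rotation as R
def cam(c):
    q=np.array(c["rotation"]);
    return (R.from_quat(q[[1,2,3,0]]).as_matrix() if q.size==4 else q),np.array(c["xyz"])
def cloud(c):
    M,t=cam(c);z=c["z_map"];v,u=np.mgrid[:z.shape[0],:z.shape[1]]
    p=np.stack([(u-c["cx"])/c["fx"]*z,(v-c["cy"])/c["fy"]*z,z],-1)@M.T+t
    p[z==0]=np.nan;return p
def ray(c,uv,h):
    M,t=cam(c);uv=np.atleast_2d(uv).astype(float)
    d=np.c_[(uv[:,0]-c["cx"])/c["fx"],(uv[:,1]-c["cy"])/c["fy"],np.ones(len(uv))]@M.T
    return t+d*((h-t[2])/d[:,2])[:,None]
E
python3 - <<'E'
from h import *
for n in("scene","side"):
    c=np.load(n+"0.npz");P=cloud(c);f=c["frame"];hsv=cv2.cvtColor(f,cv2.COLOR_BGR2HSV)
    x,y,z=P[...,0],P[...,1],P[...,2]
    H,S,V=[hsv[...,i].astype(int) for i in range(3)]
    roi=(z>0.012)&(z<0.034)&(x>.3)&(x<.8)&(abs(y)<.4)
    for nm,m in(("stage",roi&(S<70)&(V>70)&(H>70)),("board",roi&(H>8)&(H<25)&(S>60)&(S<170)&(V>170)),("yellow",roi&(H>20)&(H<33)&(S>120))):
        m=m.astype(np.uint8);k,l,s,_=cv2.connectedComponentsWithStats(m)
        if k<2: print(n,nm,"none");continue
        i=1+np.argmax(s[1:,4]);mm=l==i;pt=P[mm];zm=np.median(pt[:,2])
        q=ray(c,np.argwhere(mm)[:,::-1],.026 if nm!="board" else .022)
        r=cv2.minAreaRect(q[:,:2].astype(np.float32)*1000)
        print(n,nm,s[i],"z",zm,"rect",r,"\n",cv2.boxPoints(r).round(1).tolist())
    # handle: high points near tray
    m=(z>0.058)&(z<.085)&(x>.35)&(x<.68)&(y>-.25)&(y<.2)&(S<90)
    p=P[m];print(n,"handle",len(p),p.mean(0),np.percentile(p,[2,98],axis=0).round(4).tolist())
    m=((H<8)|(H>172))&(S>150)&(V>90)&(x>.35)&(x<.65)&(y>.0)&(y<.4)&(z>.02)
    p=P[m];print(n,"pad",len(p),p.mean(0),np.percentile(p,[5,95],axis=0).round(4).tolist())
    print(n, "hist z tray area",[ (round(a,3),int(b)) for b,a in zip(*np.histogram(z[(x>.35)&(x<.68)&(y>-.3)&(y<.3)],bins=np.arange(0,.1,.004)))])
E
```

```text
scene stage [ 277  195   85   50 2829] z 0.027434397035423608 rect ((573.3050537109375, 61.832984924316406), (174.01492309570312, 160.0197296142578), 82.80814361572266) 
 [[483.0, -14.5], [641.7999877929688, -34.5], [663.5999755859375, 138.10000610351562], [504.79998779296875, 158.1999969482422]]
scene board [ 159  198  123   62 1658] z 0.024655556483504926 rect ((548.3662109375, -154.8247528076172), (244.15682983398438, 188.8837890625), 83.0549545288086) 
 [[439.8999938964844, -264.6000061035156], [627.4000244140625, -287.3999938964844], [656.9000244140625, -45.099998474121094], [469.3999938964844, -22.200000762939453]]
scene yellow [272 197  12  49 137] z 0.02737048759390004 rect ((561.2067260742188, -32.258949279785156), (6.06508731842041, 163.28717041015625), 82.96981048583984) 
 [[479.79998779296875, -25.299999237060547], [641.9000244140625, -45.29999923706055], [642.5999755859375, -39.20000076293945], [480.5, -19.299999237060547]]
scene handle 334 [ 0.57845587 -0.13808536  0.07189923] [[0.5146, -0.1968, 0.061], [0.6093, -0.0983, 0.0764]]
scene pad 71 [0.58925269 0.14737959 0.04
[... 1763 characters left out ...]
571 0.04033003] [[0.5633, 0.1415, 0.0335], [0.6054, 0.1505, 0.0466]]
side hist z tray area [(np.float64(0.0), 12649), (np.float64(0.004), 691), (np.float64(0.008), 198), (np.float64(0.012), 188), (np.float64(0.016), 213), (np.float64(0.02), 655), (np.float64(0.024), 7088), (np.float64(0.028), 3768), (np.float64(0.032), 268), (np.float64(0.036), 292), (np.float64(0.04), 653), (np.float64(0.044), 373), (np.float64(0.048), 271), (np.float64(0.052), 53), (np.float64(0.056), 22), (np.float64(0.06), 30), (np.float64(0.064), 70), (np.float64(0.068), 135), (np.float64(0.072), 248), (np.float64(0.076), 37), (np.float64(0.08), 0), (np.float64(0.084), 0), (np.float64(0.088), 0), (np.float64(0.092), 0)]
```

```bash
cat >> h.py <<'E'
a=np.radians(83.0);D=np.array([np.cos(a),np.sin(a)]);N=np.array([-D[1],D[0]]);O=np.array([.5615,-.0335])
def st(p): p=np.asarray(p)[...,:2]-O; return np.stack([p@D,p@N],-1)*1000
def handle(c):
    P=cloud(c);s=st(P);V=c["frame"].max(-1);z=P[...,2]
    m=(z>.066)&(z<.09)&(abs(s[...,1])<60)&(s[...,0]>-110)&(s[...,0]<150)&(V>100)
    q=s[m].astype(np.float32);vx,vy,_,_=cv2.fitLine(q,cv2.DIST_HUBER,0,.01,.01).ravel()
    r=cv2.minAreaRect(q)
    return dict(n=len(q),yaw=float(np.arctan2(-vx*np.sign(vy),abs(vy))),med=np.median(q,0),rect=r,z=np.percentile(z[m],[50,95]))
E
python3 - <<'E'
from h import *
for n in("scene","side"):
    c=np.load(n+"0.npz");print(n,handle(c))
    P=cloud(c);s=st(P);f=c["frame"];hsv=cv2.cvtColor(f,cv2.COLOR_BGR2HSV)
    H,S,V=[hsv[...,i].astype(int) for i in range(3)];z=P[...,2]
    m=((H<8)|(H>172))&(S>150)&(V>90)&(s[...,0]>120)&(s[...,0]<230)&(abs(s[...,1])<50)&(z>.028)
    print("pad x",np.percentile(s[m],[5,25,50,75,95],axis=0).round(1).tolist())
    # tray rim: z .036-.046
    m=(z>.037)&(z<.048)&(s[...,0]<20)&(s[...,0]>-250)&(abs(s[...,1])<80)&(S>100)
    k,l,t,_=cv2.connectedComponentsWithStats(m.astype(np.uint8));mm=l==1+np.argmax(t[1:,4])
    r=cv2.minAreaRect(s[m].astype(np.float32));print("rim",r, t[1:,4].max())
    for k in("board","stage"):
        w=(abs(s[...,1])>62)&(abs(s[...,1])<80)&((s[...,0]<-15)&(s[...,0]>-200) if k=="board" else (s[...,0]>15)&(s[...,0]<120))&(z>.015)
        print(k,np.median(z[w]).round(4))
E
```

```text
scene {'n': 186, 'yaw': 0.07710690796375275, 'med': array([-70.570786, -13.077096], dtype=float32), 'rect': ((-70.28233337402344, -8.386157989501953), (12.025822639465332, 101.83369445800781), 3.910188674926758), 'z': array([0.07209216, 0.07434166])}
pad x [[180.0, -24.4], [180.8, -18.1], [182.7, -6.4], [184.8, 6.9], [187.0, 17.6]]
rim ((-105.19393920898438, -8.819007873535156), (159.75051879882812, 115.09098052978516), 3.930086612701416) 683
board 0.026
stage 0.0275
side {'n': 279, 'yaw': 0.06853456795215607, 'med': array([-73.66359  ,  -7.4606504], dtype=float32), 'rect': ((-71.1004638671875, -8.208393096923828), (14.374889373779297, 98.43090057373047), 4.089972019195557), 'z': array([0.07194322, 0.07463131])}
pad x [[177.7, -22.1], [179.5, -12.1], [180.6, 0.2], [181.6, 10.5], [184.3, 20.4]]
rim ((-106.74280548095703, -10.411483764648438), (162.22080993652344, 109.36980438232422), 4.348413467407227) 424
board 0.0259
stage 0.0279
```

Call:
jog_arm(
  series=[
    [[42,-28,0,0,0,0,50],[42,-28,0,0,0,0,50],[42,-28,0,0,0,0,50],[42,-28,0,0,0,0,50],[42,-28,0,0,0,0,50],[42,-28,0,0,0,0,50],[42,-28,0,0,0,0,50],[42,-28,0,0,0,0,50],[42,-28,0,0,0,0,50],[42,-28,0,0,0,0,50]],
  ],
)

```text
time_s: 1.1
eef_pos: [0.4744, -0.1917, 0.2311]
eef_rot: [0.0, 0.993, 0.116, -0.0]
wrist_force: [0.0, -0.9, -0.3]
opening: 0.584
grasp_force: 0.0
```

```bash
cat >> h.py <<'E'
def go(o,sx,sy,z,yaw,pitch=0):
    """tool-frame shift (mm), rotvec to reach TCP at stage (sx,sy) mm, height z, tray yaw/nose-up pitch (rad)"""
    q=o["eef_rot"];Rc=R.from_quat(q[[1,2,3,0]]);p=O+D*sx/1e3+N*sy/1e3
    y=a+yaw;X=np.array([np.cos(y),np.sin(y),0]);nrm=np.array([-np.sin(y),np.cos(y),0])
    Rg=R.from_matrix(np.c_[-np.cross(X,[0,0,-1.])*-1*-1*0+np.cross(-X,[0,0,-1.]),-X,[0,0,-1.]])
    Rg=R.from_rotvec(-pitch*nrm)*Rg
    d=Rc.inv().apply(np.r_[p,z]-o["eef_pos"])*1e3
    return d.round(1),(Rc.inv()*Rg).as_rotvec().round(4)
def show(o): 
    q=o["eef_rot"];Rc=R.from_quat(q[[1,2,3,0]]).as_matrix()
    print("t",round(o["time_s"],2),"st",st(o["eef_pos"]).round(1),"z",(o["eef_pos"][2]*1e3).round(1),"yaw",round(float(np.angle(np.exp(1j*(np.arctan2(-Rc[1,1],-Rc[0,1])-a)))),4),"pitch",round(float(np.arcsin(-Rc[2,1])),4),
     "F",np.r_[o["wrist_force"][:2]@D,o["wrist_force"][:2]@N,o["wrist_force"][2]].round(2),"T",np.round(o["torque"],2),"open",round(o["opening"]*85.4,1),"grip",round(o["grasp_force"],1))
E
sed -i 's/-np.cross(X,\[0,0,-1.\])\*-1\*-1\*0+//' h.py
python3 -c "
from h import *;from bench import ctrl
o=ctrl.get_obs();show(o);print(go(o,-71,-8.3,.046,.07))"
```

```text
t 1.1 st [-167.7   67.1] z 231.1 yaw 0.355 pitch -0.0 F [-0.88 -0.14 -0.32] T [-0.07  0.03  0.02] open 49.9 grip 0.0
(array([104.4, -64.4, 185.1]), array([0.00e+00, 1.00e-04, 2.85e-01]))
```

Call:
jog_arm(
  series=[
    [[26,-16,0,0,0,0,50],[26,-16,0,0,0,0,50],[26,-16,0,0,0,0,50],[26.4,-16.4,0,0,0,0,50],[0,0,35,0,0,0.095,50],[0,0,35,0,0,0.095,50],[0,0,35,0,0,0.095,50],[0,0,15,0,0,0,50],[0,0,0,0,0,0,50],[0,0,0,0,0,0,50]],
  ],
)

```text
time_s: 2.1
eef_pos: [0.5609, -0.1073, 0.1123]
eef_rot: [0.0, 1.0, -0.025, 0.001]
wrist_force: [-0.0, -0.3, 0.1]
opening: 0.589
grasp_force: 0.0
```

```bash
python3 -c "
from h import *;from bench import ctrl
o=ctrl.get_obs();show(o);print(go(o,-71,-8.3,.0455,.07))
c=ctrl.camera('side');cv2.imwrite('pics/s1.png',cv2.resize(c['frame'][120:340,160:400],None,fx=2.5,fy=2.5))"
```

```text
t 2.1 st [-73.3  -8.4] z 112.3 yaw 0.0716 pitch -0.0004 F [-0.26  0.    0.09] T [0.03 0.01 0.01] open 50.3 grip 0.0
(array([ 0. , -2.3, 66.8]), array([ 0.0003, -0.001 ,  0.0016]))
```

View pics/s1.png

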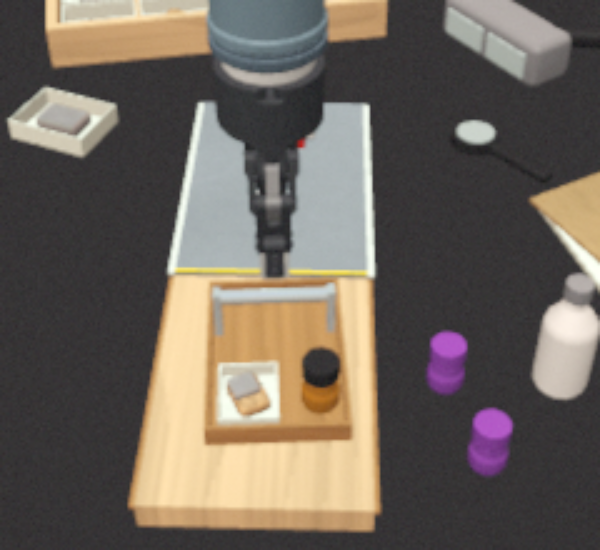

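The crop shows the fingers (273,265) centred above the bar (273,296), with the jar standing at (320,380). I'll go down.

Call:
jog_arm(
  series=[
    [[0,-2.3,11,0,0,0,50],[0,0,11,0,0,0,50],[0,0,11,0,0,0,50],[0,0,11,0,0,0,50],[0,0,11,0,0,0,40],[0,0,9,0,0,0,30],[0,0,2.8,0,0,0,24],[0,0,0,0,0,0,20],[0,0,0,0,0,0,16],[0,0,0,0,0,0,14]],
  ],
)

```text
time_s: 3.15
eef_pos: [0.5609, -0.1048, 0.0451]
eef_rot: [0.0, 1.0, -0.026, 0.001]
wrist_force: [0.7, -0.5, 1.5]
opening: 0.164
grasp_force: 0.0
```

```bash
python3 -c "
from h import *;from bench import ctrl
o=ctrl.get_obs();show(o)"
```

```text
t 3.15 st [-70.9  -8. ] z 45.1 yaw 0.07 pitch -0.0004 F [-0.41 -0.77  1.46] T [ 0.02 -0.06  0.  ] open 14.0 grip 0.0
```

Call:
jog_arm(
  series=[
    [[0,0,0,0,0,0,13],[0,0,0,0,0,0,12.5],[0,0,0,0,0,0,12],[0,0,0,0,0,0,11.8],[0,0,0,0,0,0,11.6],[0,0,0,0,0,0,11.4],[0,0,0,0,0,0,11.4],[0,0,0,0,0,0,11.4],[0,0,0,0,0,0,11.4],[0,0,0,0,0,0,11.4]],
  ],
)

```text
time_s: 4.15
eef_pos: [0.5605, -0.1047, 0.0447]
eef_rot: [0.0, 1.0, -0.026, 0.0]
wrist_force: [-0.9, -0.3, 4.9]
opening: 0.134
grasp_force: 8.7
```

```bash
python3 -c "
from h import *;from bench import ctrl
o=ctrl.get_obs();show(o)"
```

```text
t 4.15 st [-70.8  -7.7] z 44.7 yaw 0.07 pitch -0.0002 F [-0.41  0.88  4.95] T [-0.04  0.16 -0.  ] open 11.4 grip 8.7
```

Call:
jog_arm(
  series=[
    [[0,0,-0.5,0,0,0,11.2],[0,0,-1,0,0,0,11],[0,0,-1,0,0,0,11],[0,0,-1,0,0,0,11],[0,0,-1,0,0,0,11],[0,0,-1,0,0,0,11],[0,0,0,0,0,0,11],[0,0,0,0,0,0,11],[0,0,0,0,0,0,11],[0,0,0,0,0,0,11]],
  ],
)

```text
time_s: 5.15
eef_pos: [0.5602, -0.1045, 0.0499]
eef_rot: [-0.0, 1.0, -0.026, -0.0]
wrist_force: [-1.4, 0.0, -4.3]
opening: 0.137
grasp_force: 15.3
```

```bash
python3 -c "
from h import *;from bench import ctrl
o=ctrl.get_obs();show(o)
c=ctrl.camera('scene');cv2.imwrite('pics/s2.png',cv2.resize(c['frame'][150:290,140:340],None,fx=4,fy=4))"
```

```text
t 5.15 st [-70.6  -7.3] z 49.9 yaw 0.0699 pitch 0.0003 F [-0.14  1.35 -4.28] T [0.17 0.06 0.  ] open 11.7 grip 15.3
```

View pics/s2.png

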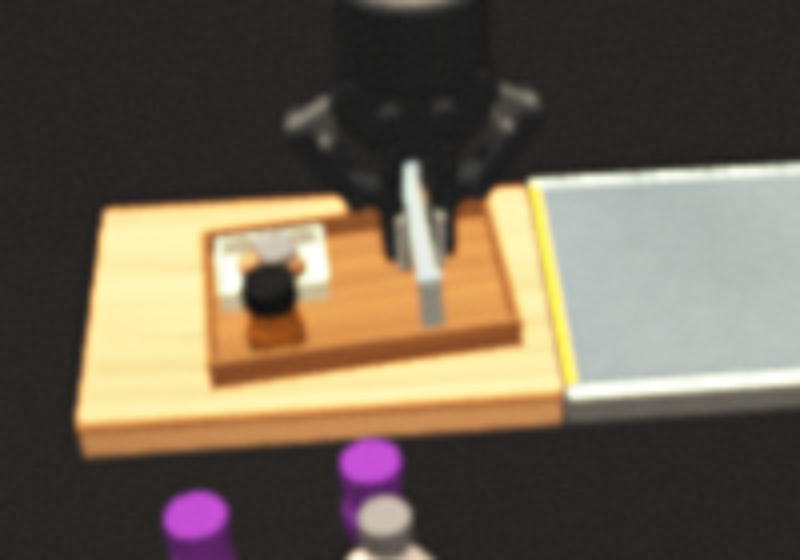

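The crop shows the gripper holding the bar at (420,230). The nose is slightly raised at about (500,290), before the yellow edge, and the tail is still on the board. The jar stands at (270,300). Next I'll straighten and centre the tray.

Call:
jog_arm(
  series=[
    [[0,0,0,0,0,0.01,11],[-1,-1,0,0,0,0.01,11],[-1,-1,0,0,0,0.01,11],[-1,-2,0,0,0,0.01,11],[-1,-2,0,0,0,0.01,11],[-1,-2,0,0,0,0.01,11],[-1,-2,0,0,0,0.01,11],[-1,-2,0,0,0,0,11],[0,0,0,0,0,0,11],[0,0,0,0,0,0,11]],
  ],
)

```text
time_s: 6.2
eef_pos: [0.5544, -0.0917, 0.0499]
eef_rot: [-0.0, 0.998, -0.061, -0.0]
wrist_force: [-0.1, 0.0, -4.3]
opening: 0.135
grasp_force: 15.3
```

```bash
cat > m.py <<'E'
from h import *;from bench import ctrl
o=ctrl.get_obs();show(o)
for n in("scene","side"):
    c=ctrl.camera(n);P=cloud(c);s=st(P);z=P[...,2];hsv=cv2.cvtColor(c["frame"],cv2.COLOR_BGR2HSV);S=hsv[...,1];H=hsv[...,0]
    hx=st(o["eef_pos"])[0]
    m=(z>.034)&(z<.052)&(s[...,0]>hx-140)&(s[...,0]<hx+60)&(abs(s[...,1])<75)&(S>100)&(H>4)&(H<20)
    k,l,t,_=cv2.connectedComponentsWithStats(m.astype(np.uint8))
    print(n,"rim",cv2.minAreaRect(s[m].astype(np.float32)),"xpct",np.percentile(s[m][:,0],[1,99]).round(1))
    q=s[m];zz=z[m]
    for nm,w in(("tail",q[:,0]<hx-105),("nose",q[:,0]>hx+35)): print(nm,w.sum(),np.percentile(zz[w],[50,90]).round(4))
E
python3 m.py
```

```text
t 6.2 st [-58.6  -0.1] z 49.9 yaw 0.0001 pitch 0.0004 F [ 0.02  0.11 -4.27] T [ 0.21 -0.03  0.  ] open 11.5 grip 15.3
scene rim ((-91.3480224609375, 0.7798194885253906), (158.96434020996094, 115.50080871582031), 0.268040269613266) xpct [-170.1  -13. ]
tail 92 [0.0427 0.0439]
nose 211 [0.0391 0.0505]
side rim ((-93.43582153320312, 0.030670166015625), (162.39468383789062, 108.73171997070312), 0.20253971219062805) xpct [-173.5  -14.8]
tail 276 [0.0409 0.0444]
nose 107 [0.0474 0.0507]
```

Call:
jog_arm(
  series=[
    [[0,-2,0,0,0,0,11],[0,-3,0,0,0,0,11],[0,-4,0,0,0,0,11],[0,-4,0,0,0,0,11],[0,-4,0,0,0,0,11],[0,-4,0,0,0,0,11],[0,-4,0,0,0,0,11],[0,-4,0,0,0,0,11],[0,-4,0,0,0,0,11],[0,-2,0,0,0,0,11]],
  ],
)

```text
time_s: 7.3
eef_pos: [0.5588, -0.0568, 0.05]
eef_rot: [-0.0, 0.998, -0.061, -0.0]
wrist_force: [0.8, 0.2, -5.3]
opening: 0.129
grasp_force: 15.3
```

```bash
python3 m.py
```

```text
t 7.3 st [-23.5  -0.2] z 50.0 yaw 0.0002 pitch 0.0001 F [ 0.27 -0.78 -5.29] T [ 0.04 -0.03 -0.  ] open 11.0 grip 15.3
scene rim ((-56.741729736328125, 0.02027130126953125), (115.29286193847656, 158.66896057128906), 89.72664642333984) xpct [-135.5   21.6]
tail 74 [0.0429 0.0444]
nose 219 [0.0396 0.0503]
side rim ((-58.020851135253906, 0.179656982421875), (161.9658966064453, 108.3835678100586), 0.2655625343322754) xpct [-138.3   20.4]
tail 257 [0.041  0.0444]
nose 84 [0.0478 0.0508]
```

Call:
jog_arm(
  series=[
    [[0,0,0.5,0,0,0,11],[0,0,0.5,0,0,0,11],[0,0,0.5,0,0,0,11],[0,0,0.5,0,0,0,11],[0,0,0.4,0,0,0,11],[0,0,0,0,0,0,11],[0,0,0,0,0,0,11],[0,0,0,0,0,0,11],[0,0,0,0,0,0,11],[0,0,0,0,0,0,11]],
  ],
)

```text
time_s: 8.4
eef_pos: [0.5588, -0.0573, 0.0476]
eef_rot: [0.0, 0.998, -0.061, 0.0]
wrist_force: [1.4, 0.7, -3.9]
opening: 0.13
grasp_force: 15.4
```

```bash
python3 m.py
```

```text
t 8.4 st [-24.   -0.2] z 47.6 yaw -0.0 pitch -0.0 F [ 0.86 -1.34 -3.87] T [ 0.15 -0.04  0.  ] open 11.1 grip 15.4
scene rim ((-56.849143981933594, -0.2142333984375), (114.7555923461914, 158.09519958496094), 89.57305145263672) xpct [-135.7   21.1]
tail 86 [0.0418 0.044 ]
nose 141 [0.0445 0.0482]
side rim ((-60.18482971191406, -0.5897064208984375), (109.48866271972656, 161.68557739257812), 89.66117858886719) xpct [-139.9   19.2]
tail 266 [0.0412 0.0443]
nose 65 [0.0451 0.048 ]
```

Call:
jog_arm(
  series=[
    [[0,0,0.3,0,0,0,11],[0,0,0.3,0,0,0,11],[0,0,0.3,0,0,0,11],[0,0,0.3,0,0,0,11],[0,0,0.2,0,0,0,11],[0,0,0,0,0,0,11.3],[0,0,0,0,0,0,11.6],[0,0,0,0,0,0,12],[0,0,0,0,0,0,12.5],[0,0,0,0,0,0,13]],
  ],
)

```text
time_s: 9.5
eef_pos: [0.5591, -0.0577, 0.0462]
eef_rot: [0.0, 0.998, -0.061, 0.0]
wrist_force: [-0.1, 0.7, -0.5]
opening: 0.158
grasp_force: 0.0
```

```bash
python3 m.py
```

```text
t 9.5 st [-24.3  -0.6] z 46.2 yaw -0.0001 pitch -0.0005 F [ 0.67  0.22 -0.55] T [-0.    0.03  0.04] open 13.5 grip 0.0
scene rim ((-56.87908172607422, 0.5645866394042969), (114.88034057617188, 158.70248413085938), 89.15361022949219) xpct [-135.8   21.4]
tail 83 [0.0415 0.0441]
nose 121 [0.0445 0.0466]
side rim ((-59.62462615966797, -0.11697769165039062), (161.91616821289062, 108.32624816894531), 0.07329710572957993) xpct [-140.1   19.5]
tail 270 [0.0411 0.0444]
nose 60 [0.0441 0.0466]
```

Call:
jog_arm(
  series=[
    [[0,0,-0.5,0,0,0,13],[0,-1,-0.5,0,0,0,13],[0,-2,-0.5,0,0,0,13],[0,-3,-0.5,0,0,0,13],[0,-4,0,0,0,0,13],[0,-4,0,0,0,0,13],[0,-4,0,0,0,0,13],[0,-4,0,0,0,0,13],[0,-4,0,0,0,0,13],[0,-4,0,0,0,0,13]],
  ],
)

```text
time_s: 10.6
eef_pos: [0.5627, -0.0273, 0.0485]
eef_rot: [0.0, 0.998, -0.061, 0.0]
wrist_force: [0.0, -4.1, 0.7]
opening: 0.153
grasp_force: 2.0
```

```bash
python3 m.py
```

```text
t 10.6 st [ 6.3 -0.5] z 48.5 yaw 0.0001 pitch -0.0004 F [-4.02 -0.54  0.68] T [-0.67  0.09  0.01] open 13.1 grip 2.0
scene rim ((-28.231094360351562, -0.2598533630371094), (160.1332550048828, 114.04483032226562), 0.14824563264846802) xpct [-107.3   50.7]
tail 77 [0.0426 0.0447]
nose 132 [0.0438 0.0468]
side rim ((-29.435611724853516, -1.0548973083496094), (109.58406066894531, 161.45086669921875), 89.91890716552734) xpct [-109.5   49.8]
tail 246 [0.0407 0.0443]
nose 44 [0.0448 0.0471]
```

Call:
jog_arm(
  series=[
    [[0,-3,0,0,0,0,13],[0,-4,0,0,0,0,13],[0,-4,0,0,0,0,13],[0,-4,0,0,0,0,13],[0,-4,0,0,0,0,13],[0,-4,0,0,0,0,13],[0,-4,0,0,0,0,13],[0,-4,0,0,0,0,13],[0,-4,0,0,0,0,13],[0,-4,0,0,0,0,13]],
  ],
)

```text
time_s: 11.7
eef_pos: [0.5673, 0.0114, 0.0483]
eef_rot: [0.0, 0.998, -0.061, 0.0]
wrist_force: [-1.1, -5.8, 4.1]
opening: 0.151
grasp_force: 2.5
```

```bash
python3 m.py
```

```text
t 11.7 st [45.3 -0.3] z 48.3 yaw 0.0001 pitch -0.0002 F [-5.91  0.38  4.08] T [-0.74  0.07  0.01] open 12.9 grip 2.5
scene rim ((10.126319885253906, -1.0251121520996094), (113.76886749267578, 159.61744689941406), 89.64337921142578) xpct [-69.2  89.5]
tail 95 [0.045  0.0466]
nose 134 [0.0435 0.0461]
side rim ((8.186424255371094, -0.3207511901855469), (160.04177856445312, 109.76741790771484), 0.5618542432785034) xpct [-71.4  85.8]
tail 276 [0.0417 0.0462]
nose 9 [0.0463 0.0472]
```

Call:
jog_arm(
  series=[
    [[0,-2,-0.5,0,0,0,13.3],[0,-4,-0.5,0,0,0,13.3],[0,-4,0,0,0,0,13.3],[0,-4,0,0,0,0,13.3],[0,-4,0,0,0,0,13.3],[0,-4,0,0,0,0,13.3],[0,-4,0,0,0,0,13.3],[0,-4,0,0,0,0,13.3],[0,-4,0,0,0,0,13.3],[0,-4,0,0,0,0,13.3]],
  ],
)

```text
time_s: 12.8
eef_pos: [0.5719, 0.0492, 0.0492]
eef_rot: [-0.0, 0.998, -0.061, 0.0]
wrist_force: [-0.4, -1.9, -1.7]
opening: 0.156
grasp_force: 1.1
```

```bash
python3 m.py
```

```text
t 12.8 st [83.4 -0.2] z 49.2 yaw -0.0001 pitch 0.0 F [-1.93  0.2  -1.7 ] T [-0.33  0.06 -0.02] open 13.3 grip 1.1
scene rim ((47.85021209716797, -0.41345977783203125), (117.04454803466797, 159.8474578857422), 89.98892974853516) xpct [-31.9 127.1]
tail 119 [0.0442 0.0462]
nose 131 [0.0434 0.046 ]
side rim ((42.89433288574219, 0.3829154968261719), (155.1368408203125, 106.87861633300781), 0.45224058628082275) xpct [-33.5 110. ]
tail 263 [0.0412 0.0462]
nose 2 [0.0474 0.0481]
```

Call:
jog_arm(
  series=[
    [[0,-3,0,0,0,0,13.3],[0,-4,0,0,0,0,13.3],[0,-4,0,0,0,0,13.3],[0,-4,0,0,0,0,13.3],[0,-4,0,0,0,0,13.3],[0,-4,0,0,0,0,13.3],[0,-4,0,0,0,0,13.3],[0,-4,0,0,0,0,13.3],[0,-3,0,0,0,0,13.3],[0,-2,0,0,0,0,13.3]],
  ],
)

```text
time_s: 13.9
eef_pos: [0.5763, 0.0849, 0.0493]
eef_rot: [0.0, 0.998, -0.061, 0.0]
wrist_force: [-0.2, -4.6, 2.4]
opening: 0.156
grasp_force: 2.1
```

```bash
python3 m.py; python3 -c "
from bench import ctrl;import cv2
c=ctrl.camera('scene');cv2.imwrite('pics/s3.png',cv2.resize(c['frame'][150:290,240:440],None,fx=4,fy=4))"
```

```text
t 13.9 st [119.3  -0.3] z 49.3 yaw 0.0002 pitch -0.0001 F [-4.64 -0.34  2.43] T [-0.66  0.07 -0.03] open 13.3 grip 2.1
scene rim ((83.92729949951172, -0.2934455871582031), (160.36026000976562, 114.4532470703125), 0.1887393742799759) xpct [  4.2 162.9]
tail 99 [0.0449 0.0466]
nose 128 [0.0441 0.046 ]
side rim ((83.56053161621094, 0.4636650085449219), (165.39085388183594, 106.6182632446289), 0.4006228744983673) xpct [  1.8 160.9]
tail 251 [0.0412 0.0464]
nose 7 [0.0438 0.0463]
```

View pics/s3.png

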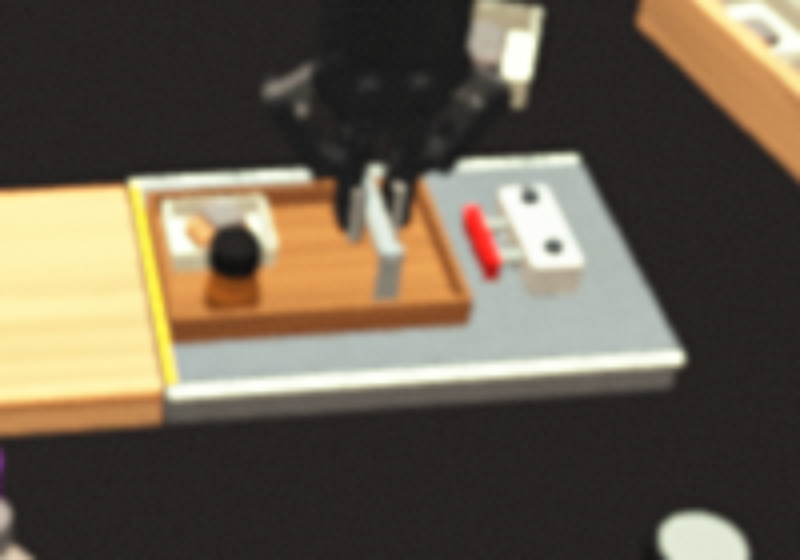

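The crop shows the tray flat on the stage with its nose edge (about 430-468, 190-310) still short of the red pad (480,240). The jar is upright at (235,255). I'll approach slowly, watching the red pad's measured position.

Call:
jog_arm(
  series=[
    [[0,-1,0,0,0,0,13.3],[0,-1,0,0,0,0,13.3],[0,-1,0,0,0,0,13.3],[0,-1,0,0,0,0,13.3],[0,-1,0,0,0,0,13.3],[0,-1,0,0,0,0,13.3],[0,-1,0,0,0,0,13.3],[0,-1,0,0,0,0,13.3],[0,-1,0,0,0,0,13.3],[0,-1,0,0,0,0,13.3]],
  ],
)

```text
time_s: 15.05
eef_pos: [0.5775, 0.0947, 0.0492]
eef_rot: [0.0, 0.998, -0.061, 0.0]
wrist_force: [-0.2, -3.5, 1.8]
opening: 0.159
grasp_force: 2.0
```

```bash
cat > p.py <<'E'
from h import *;from bench import ctrl
import sys
show(ctrl.get_obs())
hx=st(ctrl.get_obs()["eef_pos"])[0]
src=[(n,np.load(n+"0.npz")) for n in("scene","side")] if len(sys.argv)>1 else []
for n,c in src+[(n,ctrl.camera(n)) for n in("scene","side")]:
    P=cloud(c);hsv=cv2.cvtColor(c["frame"],cv2.COLOR_BGR2HSV);H,S,V=[hsv[...,i].astype(int) for i in range(3)]
    v,u=np.mgrid[:420,:560];s=st(ray(c,np.c_[u.ravel(),v.ravel()],.044)).reshape(420,560,2)
    roi=(s[...,0]>165)&(s[...,0]<215)&(abs(s[...,1])<40)
    m=((H<6)|(H>172))&(S>170)&(V>90)&roi
    w=np.clip(S-120,0,None)*(((H<7)|(H>170))&(V>60)&roi)
    x=(s[...,0]*w).sum()/max(w.sum(),1)
    r=s[m][:,0];print(n,m.sum(),"padx",x.round(2),np.percentile(r,[5,50,95]).round(1) if len(r) else "")
    z=P[...,2];S2=st(P);k=(z>.038)&(z<.05)&(S2[...,0]>hx+20)&(S2[...,0]<195)&(abs(S2[...,1])<60)&(S>90)&(H>6)&(H<20)
    print("  nose rim",np.percentile(s[k][:,0],[50,97,99.5]).round(1) if k.any() else "")
E
python3 p.py 1
```

```text
t 15.05 st [129.2  -0.2] z 49.2 yaw 0.0 pitch -0.0 F [-3.46 -0.23  1.82] T [-0.65  0.11  0.03] open 13.6 grip 2.0
scene 60 padx 182.44 [178.4 182.4 186.5]
  nose rim 
side 89 padx 175.05 [166.1 174.8 183.6]
  nose rim 
scene 66 padx 182.0 [177.7 182.  186.4]
  nose rim [169.5 174.1 174.4]
side 14 padx 181.76 [179.1 182.9 183.8]
  nose rim [159.1 171.1 171.6]
```

Call:
jog_arm(
  series=[
    [[0,-0.5,0,0,0,0,13.3],[0,-0.5,0,0,0,0,13.3],[0,-0.5,0,0,0,0,13.3],[0,-0.5,0,0,0,0,13.3],[0,-0.5,0,0,0,0,13.3],[0,-0.5,0,0,0,0,13.3],[0,0,0,0,0,0,13.3],[0,0,0,0,0,0,13.3],[0,0,0,0,0,0,13.3],[0,0,0,0,0,0,13.3]],
  ],
)

```text
time_s: 16.15
eef_pos: [0.5778, 0.0977, 0.0492]
eef_rot: [-0.0, 0.998, -0.061, 0.0]
wrist_force: [-0.9, -3.2, 1.1]
opening: 0.158
grasp_force: 1.6
```

```bash
python3 p.py
```

```text
t 16.15 st [132.2  -0.2] z 49.2 yaw -0.0001 pitch 0.0002 F [-3.25  0.47  1.06] T [-0.57  0.04  0.02] open 13.5 grip 1.6
scene 53 padx 183.06 [179.8 183.  186.5]
  nose rim [172.8 178.4 178.8]
side 7 padx 182.77 [183.1 183.7 183.8]
  nose rim [169.6 177.9 178.4]
```

Call:
jog_arm(
  series=[
    [[0,-0.5,0,0,0,0,13.3],[0,-0.5,0,0,0,0,13.3],[0,-0.5,0,0,0,0,13.3],[0,0,0,0,0,0,13.3],[0,0,0,0,0,0,13.3],[0,0,0,0,0,0,13.3],[0,0,0,0,0,0,13.3],[0,0,0,0,0,0,13.3],[0,0,0,0,0,0,13.3],[0,0,0,0,0,0,13.3]],
  ],
)

```text
time_s: 17.25
eef_pos: [0.578, 0.0991, 0.0492]
eef_rot: [-0.0, 0.998, -0.061, -0.0]
wrist_force: [-1.0, -3.8, 2.3]
opening: 0.154
grasp_force: 1.7
```

```bash
python3 p.py
```

```text
t 17.25 st [133.6  -0.2] z 49.2 yaw -0.0001 pitch 0.0001 F [-3.9   0.57  2.33] T [-0.54  0.09  0.01] open 13.1 grip 1.7
scene 45 padx 183.54 [180.9 183.6 186.6]
  nose rim [174.1 179.  179.8]
side 7 padx 184.11 [183.1 183.7 183.8]
  nose rim [169.6 175.6 175.9]
```

Call:
jog_arm(
  series=[
    [[0,-0.5,0,0,0,0,13.3],[0,-0.5,0,0,0,0,13.3],[0,-0.5,0,0,0,0,13.3],[0,0,0,0,0,0,13.3],[0,0,0,0,0,0,13.3],[0,0,0,0,0,0,13.3],[0,0,0,0,0,0,13.3],[0,0,0,0,0,0,13.3],[0,0,0,0,0,0,13.3],[0,0,0,0,0,0,13.3]],
  ],
)

```text
time_s: 18.35
eef_pos: [0.5782, 0.1006, 0.0492]
eef_rot: [-0.0, 0.998, -0.061, -0.0]
wrist_force: [0.0, -2.8, 1.8]
opening: 0.157
grasp_force: 1.6
```

```bash
python3 p.py
```

```text
t 18.35 st [135.1  -0.2] z 49.2 yaw -0.0 pitch 0.0001 F [-2.81 -0.35  1.84] T [-0.47  0.04 -0.03] open 13.4 grip 1.6
scene 33 padx 184.27 [182.3 184.4 186.6]
  nose rim [175.6 180.6 181.1]
side 5 padx 184.11 [183.6 183.7 183.8]
  nose rim [171.7 175.7 175.9]
```

Call:
jog_arm(
  series=[
    [[0,-0.5,0,0,0,0,13.3],[0,-0.5,0,0,0,0,13.3],[0,-0.5,0,0,0,0,13.3],[0,0,0,0,0,0,13.3],[0,0,0,0,0,0,13.3],[0,0,0,0,0,0,13.3],[0,0,0,0,0,0,13.3],[0,0,0,0,0,0,13.3],[0,0,0,0,0,0,13.3],[0,0,0,0,0,0,13.3]],
  ],
)

```text
time_s: 19.45
eef_pos: [0.5783, 0.1017, 0.0492]
eef_rot: [0.0, 0.998, -0.061, -0.0]
wrist_force: [-1.6, -5.2, 2.2]
opening: 0.152
grasp_force: 2.5
```

```bash
python3 p.py
```

```text
t 19.45 st [136.3  -0.2] z 49.2 yaw -0.0 pitch -0.0004 F [-5.33  0.97  2.16] T [-0.84  0.05  0.03] open 13.0 grip 2.5
scene 31 padx 185.22 [183.4 185.5 187.5]
  nose rim [176.9 181.8 182.6]
side 0 padx 185.41 
  nose rim [175.9 182.4 182.8]
```

Contact: the force and torque jumped and the pad's back edge moved by 0.9 mm. Contact was at about TCP x 135.3, so I'll press on to about 140.3.

Call:
jog_arm(
  series=[
    [[0,-0.5,0,0,0,0,13.3],[0,-0.5,0,0,0,0,13.3],[0,-0.5,0,0,0,0,13.3],[0,-0.5,0,0,0,0,13.3],[0,-0.5,0,0,0,0,13.3],[0,-0.5,0,0,0,0,13.3],[0,0,0,0,0,0,13.3],[0,0,0,0,0,0,13.3],[0,0,0,0,0,0,13.3],[0,0,0,0,0,0,13.3]],
  ],
)

```text
time_s: 20.55
eef_pos: [0.5786, 0.1043, 0.0492]
eef_rot: [0.001, 0.998, -0.061, -0.0]
wrist_force: [-1.3, -6.2, 1.6]
opening: 0.156
grasp_force: 3.4
```

```bash
python3 p.py
```

```text
t 20.55 st [138.9  -0.2] z 49.2 yaw -0.0 pitch -0.001 F [-6.31  0.49  1.61] T [-1.05  0.2   0.02] open 13.3 grip 3.4
scene 30 padx 187.72 [186.  187.9 189.8]
  nose rim [179.2 184.3 184.8]
side 7 padx 187.99 [187.2 188.  188.2]
  nose rim [175.9 180.  180.2]
```

Call:
jog_arm(
  series=[
    [[0,-0.5,0,0,0,0,13.3],[0,-0.5,0,0,0,0,13.3],[0,-0.5,0,0,0,0,13.3],[0,-0.5,0,0,0,0,13.3],[0,0,0,0,0,0,13.3],[0,0,0,0,0,0,13.3],[0,0,0,0,0,0,13.3],[0,0,0,0,0,0,13.3],[0,0,0,0,0,0,13.3],[0,0,0,0,0,0,13.3]],
  ],
)

```text
time_s: 21.65
eef_pos: [0.5788, 0.1061, 0.0492]
eef_rot: [0.001, 0.998, -0.061, -0.0]
wrist_force: [-1.1, -7.4, 2.9]
opening: 0.156
grasp_force: 3.9
```

```bash
python3 p.py
```

```text
t 21.65 st [ 1.406e+02 -1.000e-01] z 49.2 yaw -0.0 pitch -0.0014 F [-7.46  0.15  2.87] T [-1.21  0.28  0.  ] open 13.4 grip 3.9
scene 32 padx 189.46 [187.6 189.7 191.8]
  nose rim [181.2 186.  186.6]
side 0 padx 189.53 
  nose rim [175.9 180.  180.2]
```

Call:
jog_arm(
  series=[
    [[0,0,0,0,0,0,14],[0,0,0,0,0,0,15],[0,0,0,0,0,0,17],[0,0,0,0,0,0,20],[0,0,0,0,0,0,25],[0,0,0,0,0,0,32],[0,0,0,0,0,0,40],[0,0,0,0,0,0,40],[0,0,0,0,0,0,40],[0,0,0,0,0,0,40]],
  ],
)

```text
time_s: 22.75
eef_pos: [0.5789, 0.107, 0.0492]
eef_rot: [-0.0, 0.998, -0.061, -0.0]
wrist_force: [-0.7, 0.2, 0.3]
opening: 0.468
grasp_force: 0.0
```

```bash
python3 p.py
```

```text
t 22.75 st [141.5  -0.2] z 49.2 yaw -0.0 pitch 0.0 F [0.1  0.73 0.28] T [-0.05  0.01  0.04] open 40.0 grip 0.0
scene 35 padx 189.21 [186.9 189.5 191.8]
  nose rim [179.6 185.8 186.6]
side 0 padx 189.13 
  nose rim [178.1 180.1 180.2]
```

Released, with the pad still held about 5 mm in. Now I'll raise the tool.

Call:
jog_arm(
  series=[
    [[0,0,-5,0,0,0,40],[0,0,-10,0,0,0,40],[0,0,-15,0,0,0,40],[0,0,-20,0,0,0,40],[0,0,-20,0,0,0,40],[0,0,-20,0,0,0,40],[0,0,-10,0,0,0,40],[0,0,0,0,0,0,40],[0,0,0,0,0,0,40],[0,0,0,0,0,0,40]],
  ],
)

```text
time_s: 23.85
eef_pos: [0.5782, 0.107, 0.1481]
eef_rot: [0.0, 0.998, -0.061, -0.001]
wrist_force: [0.1, -0.4, -0.4]
opening: 0.466
grasp_force: 0.0
```

```bash
python3 p.py;python3 m.py; python3 -c "
from bench import ctrl;import cv2
c=ctrl.camera('scene');cv2.imwrite('pics/s4.png',cv2.resize(c['frame'][150:290,240:440],None,fx=4,fy=4))"
```

```text
t 23.85 st [141.5   0.6] z 148.1 yaw -0.0 pitch -0.0002 F [-0.44 -0.12 -0.39] T [ 0.01 -0.04 -0.02] open 39.8 grip 0.0
scene 32 padx 189.48 [187.6 189.7 191.8]
  nose rim [180.3 186.  187. ]
side 0 padx 189.87 
  nose rim [180.2 184.3 184.5]
t 23.95 st [141.4   0.5] z 148.0 yaw -0.0001 pitch -0.0003 F [-0.48  0.47 -0.34] T [-0.    0.04 -0.  ] open 39.8 grip 0.0
scene rim ((111.01056671142578, -1.1016120910644531), (173.34829711914062, 111.96377563476562), 0.4981950521469116) xpct [ 25.2 186. ]
tail 118 [0.0441 0.0467]
nose 163 [0.0433 0.0464]
side rim ((103.68204498291016, 0.49567413330078125), (163.15309143066406, 106.77385711669922), 0.25144603848457336) xpct [ 22.7 180.4]
tail 242 [0.0413 0.046 ]
nose 6 [0.0445 0.047 ]
```

View pics/s4.png

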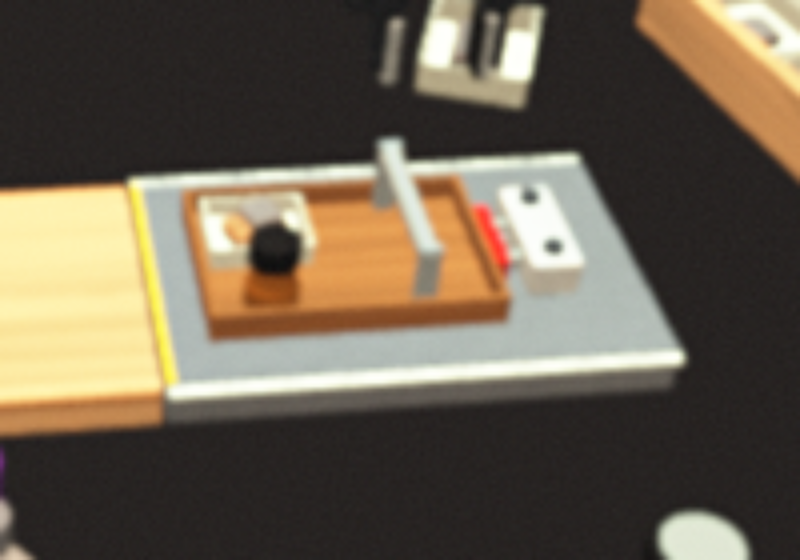

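The tray is flat and straight on the stage, its nose (about 490,240) holding the red pad in towards the block. The jar is upright at (273,255) and the gripper is clear.

```bash
python3 -c "
from bench import ctrl;print(ctrl.hand_in())"
```

```text
the job is handed in; nothing more can be done
None
```

I slid the tray over the step onto the stage and handed the job in. By my measurements the pad is pressed in about 5 mm, the tray is flat and centred on the stage, the jar is upright and the gripper is clear; the hand-in gave no verdict.

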